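Set the rice cooker going

TASK

Set the rice cooker going with light touches of the fingertips, without grasping anything: first press the lid fully shut by the round pad near its front edge, then tap the outer (left) end of the rocker switch on the console so that it flips on, and last press the square cook key at the right of the console down until it catches and stays down. Keep off the lid release button between the two switches, do not lift the lid or shove or lift the cooker, and leave the things around it where they are.

Things in the scene. Friction and masses are not known exactly. Their poses are not given: they have to be found in the camera images.
- cooker: the rice cooker, a white jar-type appliance that stands loose on the worktop (3.2 kg). Round body 230 mm in diameter, 142 mm high to the lid's seat; a console 190 mm wide, flat on top 128 mm above the worktop, juts out at its front to 190 mm from the body's axis. Origin on the worktop under the axis of the round body; its own x points to the back (the lid's hinge), so the console lies towards its -x, its y to the left as seen from the front, z up
- cooker_lid (a joint): angle of the domed white lid about its hinge at the back of the cooker (118 mm behind the body's axis, 142 mm up, hinge line along the cooker's y): 0 = shut on its seat, larger = open, 0.5 = stop. Starts ajar between 0.15 and 0.3. The hinge is damped and stiff, so the lid stays where it is left; 1 to 3 N at the pad moves it down. Its highest point, an oblong steam vent towards the back, is 182 mm above the worktop when shut
- lid_pad (a point): centre of the upper face of the round grey press pad (34 mm across) near the front edge of the lid; 203 mm before the hinge line and 35.5 mm above it (in the lid's own frame), so when shut it is 85 mm before the body's axis and 178 mm above the worktop. Moves with the lid
- mains (a joint): angle of the mains rocker switch (black, 18 mm x 33 mm, its length along the cooker's y) on the left part of the console: 0 = off, outer (left) end raised; 0.36 = on, outer end down. A snap spring holds it at either end; it flips past half way (0.18) with 3 N at the outer end
- mains_on (a point): spot to tap on the rocker: on the upper face of its outer (left) end, which bears a small white bar, 13 mm from the pivot. 155 mm before the cooker's axis, 61 mm to its left, 141 mm above the worktop when off, about 5 mm lower when on. The bezel round the rocker is 131 mm above the worktop
- cook (a joint): travel of the cook key (m): 0 = up, 0.008 = fully down, where a catch holds it. A snap spring resists with up to 5 N until half way, then pulls it down
- cook_top (a point): centre of the upper face of the cook key, a white ribbed near-square key 24 x 26 mm on the right part of the console; 155 mm before the cooker's axis, 50 mm to its right, 142 mm above the worktop when up
- release (a joint): travel of the lid release button (m): 0 = up, 0.004 = pressed; springs back. Not to be pressed
- release_top (a point): centre of the upper face of the lid release button, a low grey oblong 15 x 27 mm in the middle of the console between rocker and cook key, 135 mm above the worktop
- salt: salt shaker, clear glass with a grey domed metal top, 44x44x90 mm; origin under its centre
- spice: spice jar with a white cap, 44x44x109 mm; origin under its centre
- garlic: garlic bulb, 60 mm; origin under its centre
- lemon: lemon, 78x55x56 mm; origin under its centre
- glass: small waisted drinking glass, 62x62x86 mm; origin under its centre
- fork: steel table fork lying flat at the front of the worktop, 193x26x15 mm; origin under its middle
- spoon: steel table spoon lying flat at the front of the worktop, 188x38x15 mm; origin under its middle

How it is judged:
By the outcome, as a careful person would: the job done as asked, in the order asked, and still so for the second after the job is handed in, with the robot touching nothing.
It also fails if it takes over 38 s, if anything falls off the work surface, if the arm or the gripper's body presses on something with over 40 N, if the wrist force passes 120 N, or if a joint passes its speed limit or range.

ROBOT

A 6-joint arm with a two-finger parallel gripper is mounted at the origin on a cart in front of the work surface, level with it; the furniture and walls round the work are solid. World frame = base frame: x ahead of the robot, y to its left, z up, the work surface at z = 0. Lengths are in mm, angles in rad, forces in N, time in s.
With the tool pointing down it reaches from about 375 to 900 mm from the base axis. Payload 3.1 kg.
Tool frame: the origin (TCP) lies where the fingers leave the gripper's body, on its centre line; the fingertips stand 70 mm ahead of it and the grasp point (between the pads) lies 51 mm ahead of it; x points along the fingers, y is the direction in which the jaws open and shut, and the axes are right-handed (so a half turn about x gives the same grasp; the last joint's range is limited). The gripper opens to 87 mm and grips with 3 to 60 N. Pads are 19 mm wide; open, the fingers measure 117 mm over their backs; the gripper's body (75 mm by 190 mm) begins 51 mm behind the grasp point.
Start: joints at [1.032, 0.527, 1.433, -0, 1.181, -0.178], TCP at [220.598, 584.751, 292.248] pointing down, gripper open.
Joint ranges: [-3.08, 3.08], [-0.75, 2.2], [0.22, 2.44], [-1.43, 4.57], [0, 2.65], [-2.85, 2.85]. Speed limits (rad/s): [2.79, 2.79, 3.14, 3.14, 3.14, 3.14].

INTERFACE

Orientations are given as a unit quaternion [x, y, z, w].
In Python, from cell import r gives the robot as it stands. Calls block until the motion is done:
- r.move_to(position, orientation): joint-space move of the TCP to a pose.
- r.move_straight(position, frame=None, vel=150, stop_force=None): straight line of the TCP; frame=None keeps the orientation; vel is the mean speed in mm/s. With stop_force (N) it stops when the force on the tool has changed by that much, and returns True; else False.
- r.movej(angles): joint-space move.
- r.move_gripper(opening, force=None): finger opening in mm; force is the grip in N (None keeps the last); returns when the fingers have stopped.
- r.dwell(seconds).
- r.ik(position, orientation): joint angles nearest the present ones, or None.
- r.get_image(name): name is "scene" or "top" or "wrist"; returns the picture (400x640x3 uint8, blue, green, red); there is no depth.
- r.get_calibration(name): a dict with "K" (3x3 intrinsics, pixels), "dist" ([k1, k2, p1, p2, k3] as OpenCV has them; the pictures are not rectified), "pose" (4x4, takes a point from camera to world coordinates). Camera axes: x right, y up, looking along -z (the intrinsics and any distortion apply to the point x, -y, -z); pixel columns grow to the right and rows downward; lengths in mm; the calibration is good to about 2 mm. A picture is of the moment at which its call begins: read the wrist's pose just before it. get_calibration takes no time and is no camera call; for the wrist camera it gives the pose at the moment of the call.
A pose or a line that the arm cannot do raises r.MotionError and nothing moves.
- r.job_done(): hands the job in, once; it reports no verdict.
Readings, each from a call of its own:
- r.get_time(): time.
- r.get_joints(): joint angles.
- r.get_qd(): joint speeds.
- r.get_effort(): joint torques, N m.
- r.get_ee_pos(): TCP position.
- r.get_orientation(): TCP orientation.
- r.get_ft_force(): force on the tool from outside, world axes, zero at the start.
- r.get_ft_torque(): the same for the moment, N m.
- r.get_grip_width(): finger opening in mm.
Only numpy, scipy, OpenCV 4.12 (cv2) and the standard library are available. Lean on these libraries where they do the work, as an engineer would, in place of code of your own. Each camera call takes 0.05 s, during which the arm holds its last target.

## Working session

There is one attempt and no reset: what is moved stays moved. The work goes in short steps, each a Python script; the robot and the scene stay as the last script left them, time stands still between calls to the robot, and variables do not carry over. Pictures are saved under pics/ and viewed, and the job is handed in when it is done.

```bash
mkdir -p pics; ls; python3 - <<'E'
from cell import r
import cv2
for n in("scene","top","wrist"):
    cv2.imwrite(f"pics/{n}0.png",r.get_image(n))
    c=r.get_calibration(n);print(n,c["K"],c["dist"],c["pose"])
print(r.get_time(),r.get_orientation(),r.get_grip_width())
E
```

```text
pics
scene [[455.43176348   0.         321.7377098 ]
 [  0.         455.43176348 201.87626275]
 [  0.           0.           1.        ]] [-0.06375704  0.          0.          0.          0.        ] [[-8.12043484e-01  4.13301913e-01 -4.12027800e-01  1.48523497e+02]
 [-5.83536608e-01 -5.85178701e-01  5.63072744e-01  4.56267531e+02]
 [-8.39085034e-03  6.97672858e-01  7.16367348e-01  8.76103969e+02]
 [ 0.00000000e+00  0.00000000e+00  0.00000000e+00  1.00000000e+00]]
top [[520.5220535    0.         317.90946419]
 [  0.         520.5220535  207.01478343]
 [  0.           0.           1.        ]] [-0.08365439  0.          0.          0.          0.        ] [[-7.17785337e-03  9.98846440e-01 -4.74791256e-02  5.08725119e+02]
 [-9.99449532e-01 -5.62806754e-03  3.26949357e-02 -1.11307503e+02]
 [ 3.23900045e-02  4.76876693e-02  9.98337004e-01  1.25891830e+03]
 [ 0.00000000e+00  0.00000000e+00  0.00000000e+00  1.00000000e+00]]
wrist [[332.23606096   0.         316.36997589]
 [  0.         332.23606096 201.12376438]
 [  0.           0.           1.        ]] [-0.04206564  0.          0.          0.          0.        ] [[ 3.52796654e-01 -8.98097963e-01 -2.62592024e-01  1.47758913e+02]
 [ 9.35695856e-01  3.37780733e-01  1.01869731e-01  6.11448466e+02]
 [-2.79047144e-03 -2.81645569e-01  9.59514454e-01  3.83914174e+02]
 [ 0.00000000e+00  0.00000000e+00  0.00000000e+00  1.00000000e+00]]
0.15 [ 0.12630153  0.69584417 -0.12742505  0.69542194] 87.06094164150328
```

View pics/scene0.png

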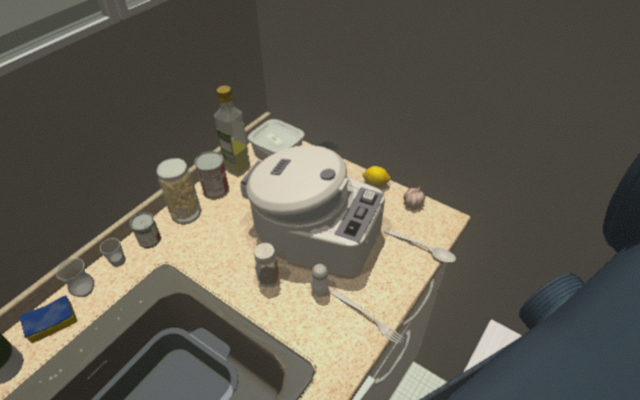

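View pics/top0.png

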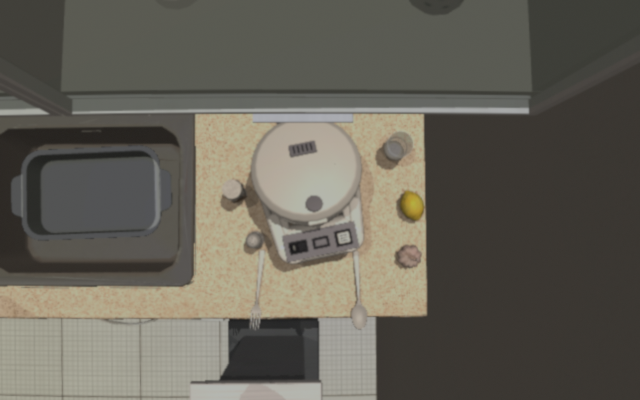

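View pics/wrist0.png

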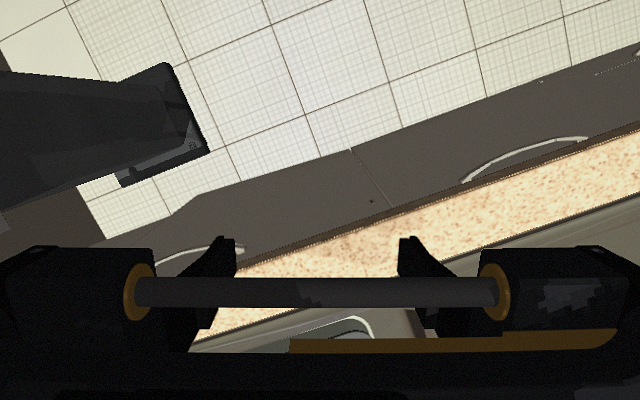

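```bash
python3 - <<'E'
import cv2
a=cv2.imread("pics/top0.png")[110:280,225:395];cv2.imwrite("pics/topz.png",cv2.resize(a,None,fx=3.5,fy=3.5,interpolation=2))
a=cv2.imread("pics/scene0.png")[135:285,235:405];cv2.imwrite("pics/scz.png",cv2.resize(a,None,fx=4,fy=4,interpolation=2))
E
```

```text
(no output)
```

View pics/topz.png

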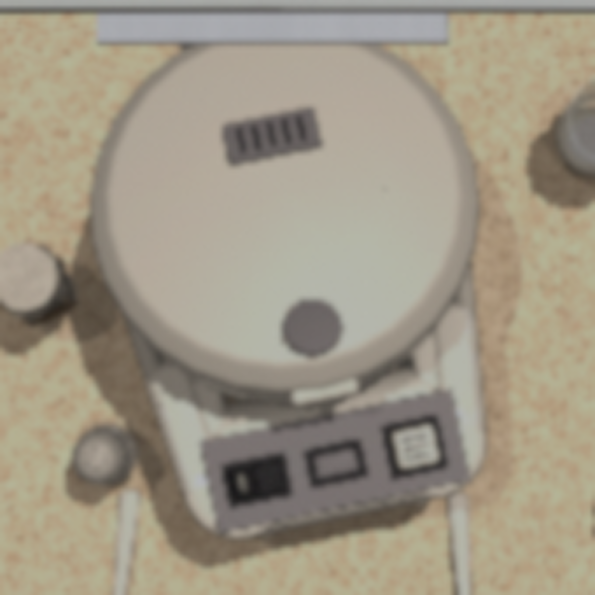

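View pics/scz.png

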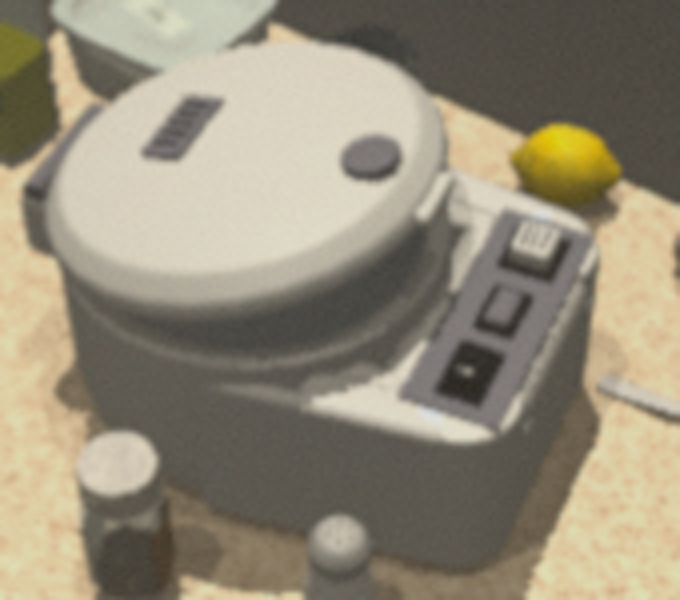

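```bash
cat > fit.py <<'E'
import numpy as np,cv2
from scipy.optimize import least_squares
def proj(c,P):
    T=np.linalg.inv(c["pose"]); q=(T[:3,:3]@np.array(P).T).T+T[:3,3]
    q=q*[1,-1,-1]
    return cv2.projectPoints(q,np.zeros(3),np.zeros(3),c["K"],np.array(c["dist"]))[0][:,0]
def pts(p,on=0,ck=0):
    x,y,th,a=p; c,s=np.cos(th),np.sin(th)
    # pad: hinge at (118,142); lid frame -203, +35.5, opening raises
    pad=[118-203*np.cos(a)+35.5*np.sin(a),0,142+203*np.sin(a)+35.5*np.cos(a)]
    L=np.array([[-155,61,141],[-155,0,135],[-155,-50,142],pad])
    return np.c_[x+c*L[:,0]-s*L[:,1],y+s*L[:,0]+c*L[:,1],L[:,2]]
E
cat > f1.py <<'E'
from fit import *
from cell import r
t=(np.array([[241,481],[336,463],[415,446],[312,327]])+.5)/3.5-.5+[225,110]
s=(np.array([[467,371],[503,310],[537,243],[371,157]])+.5)/4-.5+[235,135]
ct,cs=r.get_calibration("top"),r.get_calibration("scene")
f=lambda p:np.r_[proj(ct,pts(p))-t,proj(cs,pts(p))-s].ravel()
o=least_squares(f,[600,-100,0,.2]);print(o.x,f(o.x).reshape(-1,2).round(1));print(pts(o.x).round(1))
for c,z,k in((ct,t,slice(0,4)),(cs,s,slice(4,8))):
    o1=least_squares(lambda p:f(p).reshape(-1,2)[k].ravel(),o.x);print(o1.x,o1.cost)
E
python3 f1.py
```

```text
[ 6.38965111e+02 -1.22866676e+02  1.97147172e-01  1.99320301e-01] [[-0.7  0.6]
 [-0.1 -0.1]
 [ 0.2  0.1]
 [ 0.1 -0.1]
 [-0.7  0.9]
 [ 0.5 -1. ]
 [-0.  -1. ]
 [ 0.2 -0. ]]
[[ 475.   -93.4  141. ]
 [ 487.  -153.2  135. ]
 [ 496.8 -202.3  142. ]
 [ 566.4 -137.4  217. ]]
[ 6.39350332e+02 -1.23131124e+02  1.97273412e-01  1.92891811e-01] 0.41061293954792144
[ 6.38241117e+02 -1.21739222e+02  1.99438562e-01  2.04089311e-01] 1.5731825156909525
```

```bash
cat > h.py <<'E'
import numpy as np
from fit import *
from scipy.spatial.transform import Rotation as R
from cell import r
P=[638.96,-122.87,.197,.2]
def quat(sg=1):
    y=sg*np.array([np.cos(P[2]),np.sin(P[2]),0]);x=np.array([0,0,-1.])
    return R.from_matrix(np.c_[x,y,np.cross(x,y)]).as_quat()
def w(lx,ly,z):
    c,s=np.cos(P[2]),np.sin(P[2]); return [P[0]+c*lx-s*ly,P[1]+s*lx+c*ly,z]
E
python3 - <<'E'
from h import *
print(R.from_quat(r.get_orientation()).as_matrix().round(2))
for sg in(1,-1):
  for q in((-74,0,330),(-155,62,215),(-155,-50,215)):
    try: j=r.ik(w(*q),quat(sg));print(sg,q,None if j is None else np.round(j,2))
    except Exception as e:print(e)
E
```

```text
[[-0.    0.35  0.94]
 [-0.    0.94 -0.35]
 [-1.   -0.   -0.  ]]
1 (-74, 0, 330) [-0.43  0.43  1.5  -0.    1.22 -0.63]
1 (-155, 62, 215) [-0.42  0.46  1.86 -0.    0.82 -0.62]
1 (-155, -50, 215) [-0.6   0.52  1.73 -0.    0.89 -0.79]
-1 (-74, 0, 330) [-0.43  0.43  1.5  -0.    1.22  2.52]
-1 (-155, 62, 215) [-0.42  0.46  1.86 -0.    0.82  2.52]
-1 (-155, -50, 215) [-0.6   0.52  1.73 -0.    0.89  2.35]
```

```bash
python3 - <<'E'
from h import *
r.move_gripper(0)
r.move_to(w(-74,0,217+70+25),quat(1))
print(r.get_time(),r.get_grip_width(),r.get_ft_force(),r.get_ee_pos())
cv2.imwrite("pics/w1.png",r.get_image("wrist"));cv2.imwrite("pics/s1.png",r.get_image("scene")[100:300,200:440].repeat(3,0).repeat(3,1))
E
```

```text
4.4917 0.43485761365441955 [0.25823614 0.21041295 0.93037089] [ 566.53384396 -136.4130401   311.98364559]
```

View pics/w1.png

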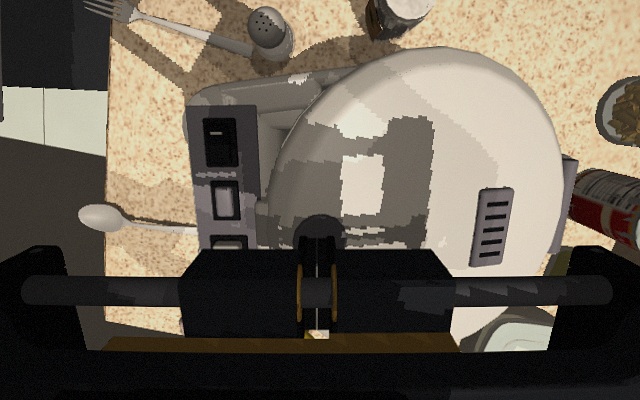

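View pics/s1.png

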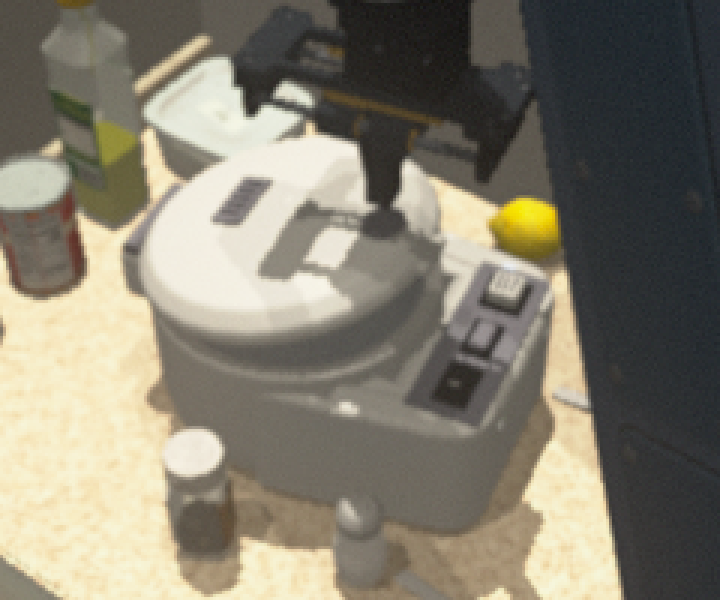

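```bash
python3 - <<'E'
from h import *
print(proj(r.get_calibration("wrist"),pts(P)).round(1))
a=cv2.imread("pics/w1.png")[80:280,180:380];cv2.imwrite("pics/w1z.png",cv2.resize(a,None,fx=3,fy=3,interpolation=2))
E
```

```text
[[212.8 126.2]
 [221.  199.2]
 [223.4 256.6]
 [316.7 236.9]]
```

View pics/w1z.png

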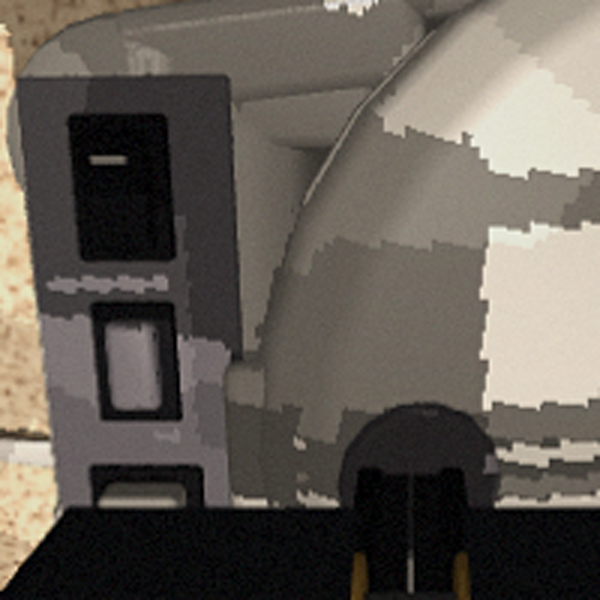

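```bash
sed -i 's/^P=.*/P=[640.6,-123.5,.197,.2]/' h.py; python3 - <<'E'
from h import *
try:
  r.move_straight(w(-74,0,217+70+5),vel=80)
  print(r.get_ft_force())
  # chord target extends 5 mm below shut height
  r1=r.move_straight(w(-86,0,178+70-5),vel=35,stop_force=12)
  print(r1,r.get_ee_pos(),r.get_ft_force(),r.get_time())
except r.MotionError as e: print(e)
E
```

```text
[-0.39837212 -0.5545003   0.00273148]
True [ 557.61675255 -140.11368434  247.5824937 ] [-0.57278775  0.74579675  5.29784137] 6.1917
```

```bash
python3 - <<'E'
from h import *
p=r.get_ee_pos()
print(r.move_straight([p[0],p[1],p[2]-3],vel=15,stop_force=10),r.get_ee_pos(),r.get_ft_force())
r.dwell(.2);print(r.get_ee_pos(),r.get_ft_force())
r.move_straight([p[0],p[1],265],vel=60)
q=w(-155,62.5,265);r.move_straight(q,vel=150)
print(r.get_time(),r.get_ee_pos(),r.get_ft_force())
im={n:r.get_image(n) for n in("wrist","scene")}
c=cv2.resize(im["wrist"][80:280,180:380],None,fx=3,fy=3,interpolation=2);cv2.imwrite("pics/w2.png",c)
cv2.imwrite("pics/s2.png",cv2.resize(im["scene"][120:290,230:420],None,fx=3.5,fy=3.5,interpolation=2))
E
```

```text
True [ 557.70993425 -140.11141924  247.60809521] [-0.73719155  1.152387    3.33078168]
[ 557.7033545  -140.08512929  247.58799224] [-0.27992812  0.62840894  5.15783875]
7.825 [477.41064714 -93.1050644  265.26954468] [ 0.32430814 -0.81763738 -0.08635755]
```

View pics/w2.png

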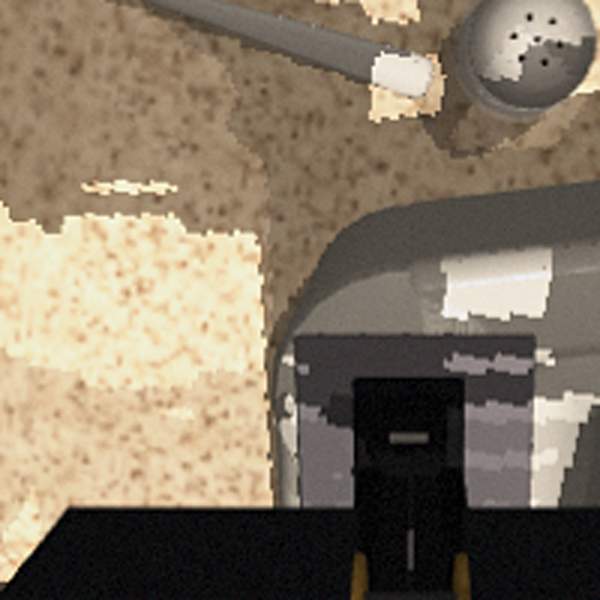

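View pics/s2.png

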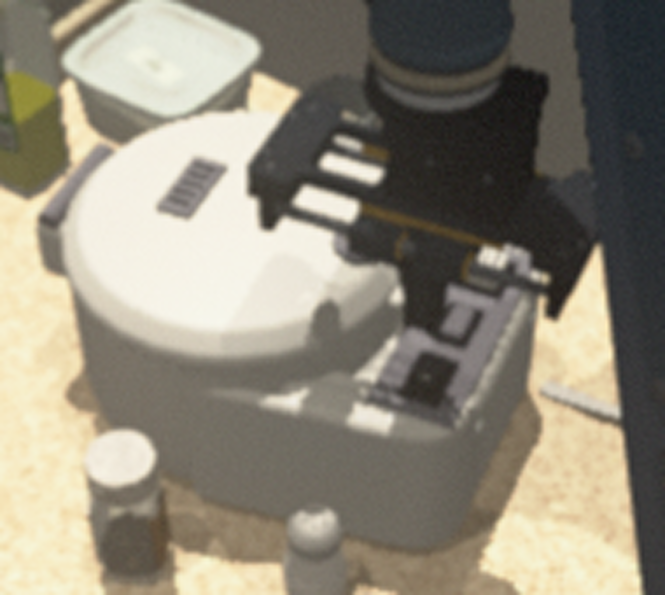

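```bash
python3 - <<'E'
from h import *
c=r.get_calibration("wrist")
uv=np.array([[[ (409+.5)/3-.5+180,(438+.5)/3-.5+80]]])
n=cv2.undistortPoints(uv,c["K"],np.array(c["dist"]))[0,0]
d=c["pose"][:3,:3]@[n[0],-n[1],-1];o=c["pose"][:3,3]
X=o+d*(140.5-o[2])/d[2];print(X, w(-155,61,141))
dx=X[:2]-P[:2];cs,sn=np.cos(P[2]),np.sin(P[2]);print(cs*dx[0]+sn*dx[1],-sn*dx[0]+cs*dx[1])
E
```

```text
[477.903491   -98.12650518 140.5       ] [np.float64(476.6585602011935), np.float64(-94.01772877313746), 141]
-154.5833520141438 56.727026709042036
```

```bash
python3 - <<'E'
from h import *
q=lambda z:w(-155,61.5,z)
r.move_straight(q(217),vel=100)
print(r.get_ft_force())
print(r.move_straight(q(205.5),vel=20,stop_force=8),r.get_ee_pos(),r.get_ft_force())
r.dwell(.1);print(r.get_ft_force())
r.move_straight(q(265),vel=120)
im={n:r.get_image(n) for n in("wrist","scene")}
c=cv2.resize(im["wrist"][80:280,180:380],None,fx=3,fy=3,interpolation=2);cv2.imwrite("pics/w3.png",c)
cv2.imwrite("pics/s3.png",cv2.resize(im["scene"][120:290,230:420],None,fx=3.5,fy=3.5,interpolation=2))
print(r.get_time())
E
```

```text
[-0.40237036  0.38203601  1.09913482]
True [476.58030347 -93.30438223 206.63793218] [-0.97116193  0.9671319   4.95298101]
[-0.20784306  0.7215637   5.88620587]
9.95
```

View pics/w3.png

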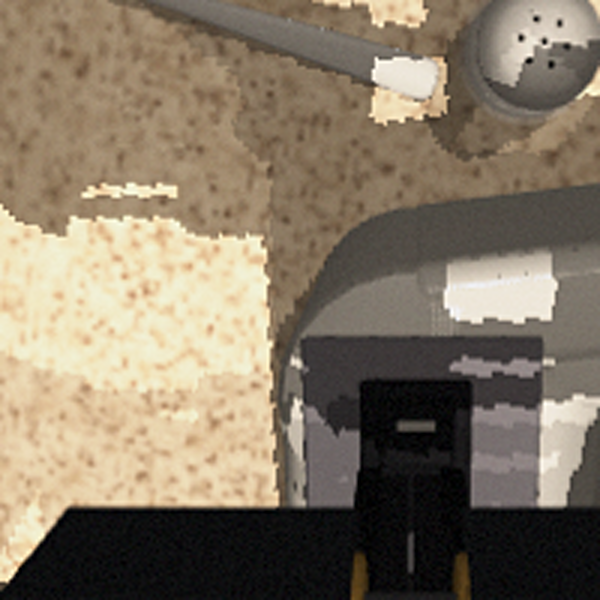

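View pics/s3.png

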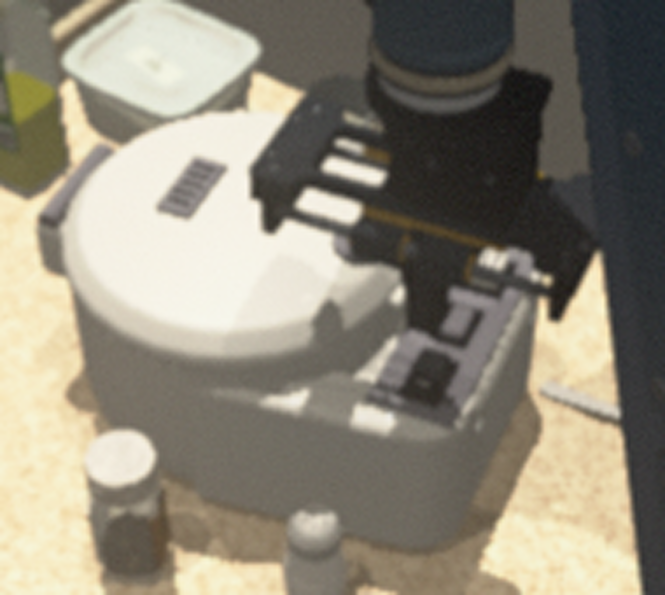

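```bash
python3 - <<'E'
from h import *
q=lambda z:w(-155,-51,z)
r.move_straight(q(265),vel=150)
r.move_straight(q(218),vel=100)
print(r.get_ft_force())
print(r.move_straight(q(200),vel=20,stop_force=12),r.get_ee_pos(),r.get_ft_force())
r.dwell(.1);print(r.get_ft_force())
r.move_straight(q(265),vel=120)
im={n:r.get_image(n) for n in("wrist","scene")}
c=cv2.resize(im["wrist"][60:280,160:380],None,fx=2.7,fy=2.7,interpolation=2);cv2.imwrite("pics/w4.png",c)
cv2.imwrite("pics/s4.png",cv2.resize(im["scene"][120:290,230:420],None,fx=3.5,fy=3.5,interpolation=2))
print(r.get_time())
E
```

```text
[-0.74862923 -0.25203512  1.38869212]
True [ 498.56438042 -203.88795644  204.07056037] [-0.35583092  0.47076572  5.62888678]
[-0.11821149 -0.6446952   5.28397235]
13.025
```

View pics/w4.png

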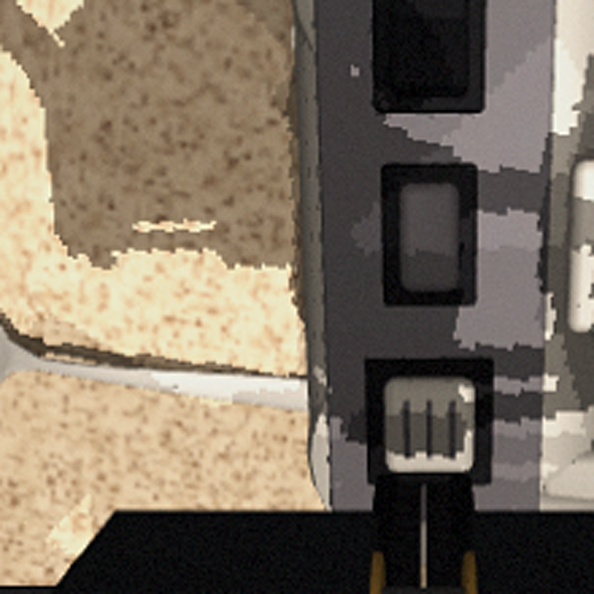

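View pics/s4.png

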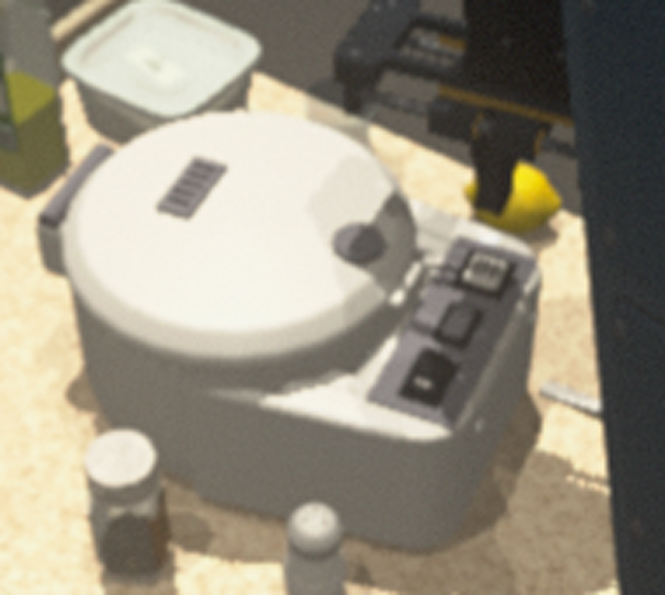

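```bash
python3 - <<'E'
from h import *
p=r.get_ee_pos();r.move_straight([p[0]-90,p[1]-60,330],vel=200)
im={n:r.get_image(n) for n in("top","wrist","scene")}
cv2.imwrite("pics/t5.png",cv2.resize(im["top"][110:330,195:440],None,fx=2.7,fy=2.7,interpolation=2));cv2.imwrite("pics/w5.png",im["wrist"])
cv2.imwrite("pics/s5.png",cv2.resize(im["scene"][135:285,235:405],None,fx=4,fy=4,interpolation=2))
print(r.get_time(),r.get_ft_force())
E
```

```text
13.9583 [-0.65733318 -0.93700425 -0.4342742 ]
```

View pics/w5.png

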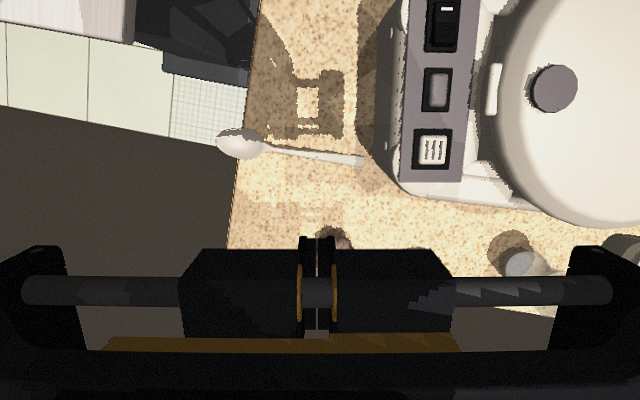

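View pics/s5.png

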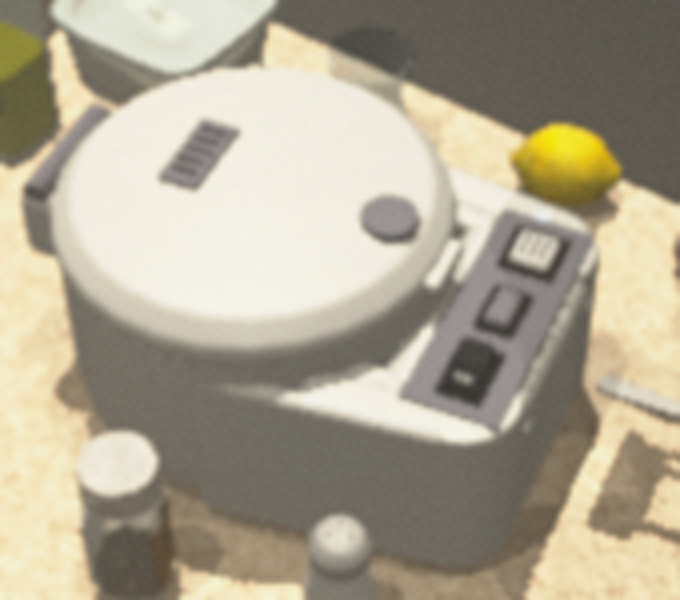

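View pics/t5.png

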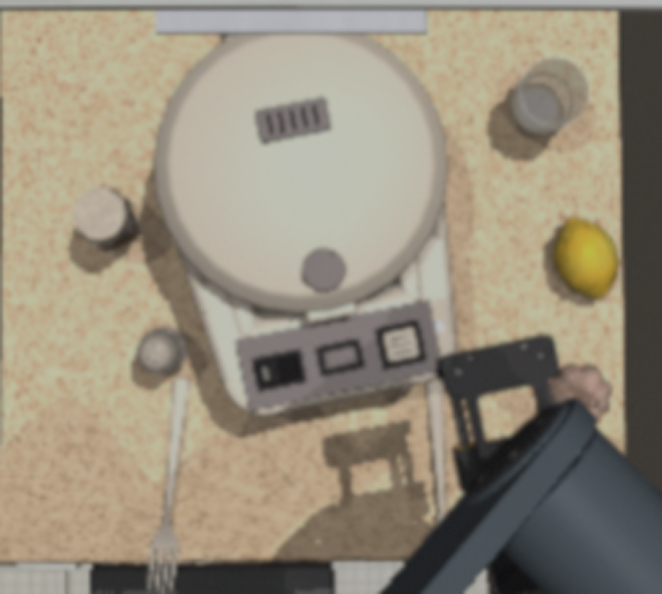

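```bash
python3 - <<'E'
from fit import *
from cell import r
cs=r.get_calibration("scene");p=[638.96,-122.87,.197,0]
for a in(.2,.03,0):
  p[3]=a;print(a,((proj(cs,pts(p))-[235,135]+.5)*4-.5)[3])
Q=pts(p);Q[2,2]-=8;Q[0,2]-=5;print(((proj(cs,Q)-[235,135]+.5)*4-.5)[[0,2]],((proj(cs,pts(p))-[235,135]+.5)*4-.5)[[0,2]])
E
```

```text
0.2 [371.73867604 156.66973191]
0.03 [388.2607474  206.94496163]
0 [390.10548882 215.49212278]
[[464.00523565 380.70361411]
 [535.95000985 248.9538495 ]] [[464.35574685 374.57443474]
 [536.8625505  239.07529132]]
```

```bash
python3 -c "
from cell import r
r.job_done();print(r.get_time())"
```

```text
the job is handed in; nothing more can be done
the job is handed in; nothing more can be done
```

The rice cooker is set going. With the gripper closed, I pressed the lid shut by its pad, tapped the outer end of the rocker, then pressed the cook key until it caught. I handed the job in at about 14 s.

- **Lid:** the fingertips stopped at 177.6 mm against an expected 178 mm. A second press did not move it, and the last scene picture puts the pad within about 1 pixel of where it should be when shut.
- **Rocker:** the fingertips stopped at 136.6 mm against about 136 mm when on. In the last scene picture the white bar has moved as it should for a rocker that is on.
- **Cook key:** the fingertips stopped at 134.1 mm against 134 mm when fully down. After I backed off it still shows low in its frame.
- **Forces and surroundings:** I pressed with force stops of 8 to 12 N, and the readings after each stop were about 3 to 6 N. The cooker looks unmoved, and so do the salt, spice, lemon, spoon and fork handle. The garlic was partly hidden behind the arm. The fingers stayed clear of the lid release button.

One check disagreed: the wrist camera put the console 2 to 4 mm away from where the fixed cameras put it. I aimed between the two, and the presses had room for that error.

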